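# Charge a grinding vial and show it to the inspection camera

### The job

Tip all five grinding balls from the scoop through the funnel into the open vial, lay the scoop back down flat on the bench, and hang the funnel in the empty middle socket of the vial block. Then take the charged vial out of the block and hold it up, mouth up, in front of the inspection camera so that the balls in its bottom are at the focus point, 120 mm straight out from the lens, with the vial square across the camera's line of sight (leaning by as much as the camera looks down); finish while still holding it there. Do not shift the camera or the capped vial.

Things in the scene. Friction and masses are not known exactly. Their poses are not given: they have to be found in the camera images.
- scoop: open aluminium lab scoop, 90 g, lying on the bench. Origin: underside of its floor; +x out of the open nose, z up. Trough 44 mm wide, 22 mm deep, closed back at x = -32 mm; floor flat to x = +20 mm, then rising 16 degrees to the nose. Handle: straight level bar, x = -54 to -139 mm, 12 mm wide, 14 mm high, middle 28 mm above the underside
- scoop_nose (a point): middle of the scoop's front pouring edge, 49 mm ahead of the scoop's origin and 10 mm above its underside
- scoop_grip (a point): point in the scoop's handle, 85 mm behind the scoop's origin, 28 mm above its underside
- funnel: white funnel, 60 mm tall, 30 g. Origin: centre of the stem's lower end, z up. Stem 26 mm outside (22 inside), 27 mm long; then a cone to a straight round rim 64 mm outside (60 inside), 12 mm high, top edge at 60 mm. Four stop fins reach 23 mm out, their feet 25 mm above the stem's end: on these it stands on the vial's mouth (stem inside), and on the block's top when hung in a socket
- vial: open clear plastic grinding vial, 34 mm outside, 30 mm inside, 110 mm tall, floor 4 mm thick; about 40 g. Origin: centre of its underside, z along its axis to the mouth. Stands in one of the two end sockets of the block, under the funnel, its underside 8 mm above the bench
- vial_bed (a point): point on the vial's axis 15 mm above its underside: the middle of where the balls lie
- capped_vial: a like vial, already done, with a white screw cap (37 mm wide), 114 mm tall; in the other end socket of the block. Origin at the centre of its underside
- block: fixed white plastic vial block, 54 mm (its x) by 206 mm (its y) by 46 mm tall, origin at the centre of its underside; three round sockets 36.5 mm wide, 38 mm deep, in a row along its y, at -70, 0 and +70 mm
- empty_socket (a point): centre of the mouth of the middle socket, the empty one, 46 mm above the bench
- cam_lens (a point): centre of the lens face of the inspection camera's head, a grey cylinder 38 mm thick. Axes: -x is the line of sight (out of the lens, towards the robot's side and downward), y is level, z is square to the line of sight, pointing upward
- cam_focus (a point): the camera's focus point, in the air on the line of sight, 120 mm out from the lens face; same axes as cam_lens
- cam: the fixed inspection camera: grey foot 130 x 100 x 14 mm, 15 mm post 260 mm tall and the tilting head, whose pivot is 215 mm above the bench, over the origin; the lens looks to the body's -x side
- cam_tilt (a joint): how far the camera's head looks down from level, rad (0.28 to 0.58 at the start). Friction holds it where it is set; leave it
- ball_0: steel grinding ball, 9 mm, 10 g; origin at its centre; lies in the scoop's trough at the start
- ball_1: steel grinding ball, 9 mm, 10 g; origin at its centre; lies in the scoop's trough at the start
- ball_2: steel grinding ball, 9 mm, 10 g; origin at its centre; lies in the scoop's trough at the start
- ball_3: steel grinding ball, 9 mm, 10 g; origin at its centre; lies in the scoop's trough at the start
- ball_4: steel grinding ball, 9 mm, 10 g; origin at its centre; lies in the scoop's trough at the start
There are look-alikes about, which are no part of the job. Leave any orange look-alike of the scoop alone. Leave any pink look-alike of the vial alone.

How it is judged:
On the way, in this order (a step that is already met when the one before it is completed fails the run):
1. all five balls lie in the vial, with the funnel still in its mouth (distance between each of ball_0, ball_1, ball_2, ball_3, ball_4 and vial_bed below 0.02 m and horizontal distance between funnel and vial below 0.008 m and height (world z) of funnel below 0.11 m), for 0.2 s.
2. the scoop lies on the bench and the funnel hangs in the empty socket, both let go, the vial still in its socket (distance between each of ball_0, ball_1, ball_2, ball_3, ball_4 and vial_bed below 0.02 m and height (world z) of scoop below 0.008 m and angle between scoop's own z axis and vertical below 0.12 rad and contact force between the fingers and scoop below 0.05 N and horizontal distance between funnel and empty_socket below 0.012 m and angle between funnel's own z axis and vertical below 0.2 rad and height (world z) of funnel below 0.028 m and contact force between the fingers and funnel below 0.05 N and linear speed of funnel below 0.02 m/s and height (world z) of vial below 0.03 m), for 0.2 s.
At the end, for the whole second after the job is handed in: Vial held still in the air, mouth up, touching only the fingers; ball bed within 20 mm of the focus point, axis within 10 degrees of square to the line of sight; five balls in it; funnel upright and let go in the middle socket (within 12 mm, fully down); scoop flat on the bench, let go (distance between each of ball_0, ball_1, ball_2, ball_3, ball_4 and vial_bed below 0.02 m and height (world z) of scoop below 0.008 m and angle between scoop's own z axis and vertical below 0.12 rad and contact force between the fingers and scoop below 0.05 N and horizontal distance between funnel and empty_socket below 0.012 m and angle between funnel's own z axis and vertical below 0.2 rad and height (world z) of funnel below 0.028 m and contact force between the fingers and funnel below 0.05 N and linear speed of funnel below 0.02 m/s and distance between vial_bed and cam_focus below 0.02 m and angle between the z axis of vial and the z axis of cam_focus, either way round below 0.17 rad and angle between vial's own z axis and vertical below 1 rad and height (world z) of vial above 0.05 m and contact force between the fingers and vial above 1 N and linear speed of vial below 0.03 m/s and contact force between vial and block below 0.05 N and contact force between vial and cam below 0.05 N); the arm keeps its last pose, push and grip.
It fails at once if the inspection camera's aim is knocked more than 8 mm off (distance of cam_focus from where it was at the start of the episode above 0.008 m).
It fails at once if the capped vial is shifted more than 25 mm (distance of capped_vial from where it was at the start of the episode above 0.025 m).
It also fails if it takes over 72 s, if anything falls off the work surface, if the arm or the gripper's body presses on something with over 40 N, if the wrist force passes 120 N, or if a joint passes its speed limit or range.

### The arm

A 6-joint arm with a two-finger parallel gripper is mounted at the origin on a cart in front of the work surface, level with it; the furniture and walls round the work are solid. World frame = base frame: x ahead of the robot, y to its left, z up, the work surface at z = 0. Lengths are in m, angles in rad, forces in N, time in s.
With the tool pointing down it reaches from about 0.35 to 0.975 m from the base axis. Payload 4.9 kg.
Tool frame: the origin (TCP) lies midway between the tips of the shut fingers; the grasp point (between the pads) lies 19 mm behind it; z points along the fingers, y is the direction in which the jaws open and shut (so a half turn about z gives the same grasp; the last joint's range is limited). The gripper opens to 85 mm and grips with 20 to 120 N. Pads are 22 mm wide; open, the fingers measure 114 mm over their backs; the gripper's body (76 mm by 85 mm) begins 54 mm behind the grasp point. The pads swing forward as they close: fully open they stand 13 mm farther back than shut.
Start: joints at [-1.252, 0.053, 1.613, -0, 1.476, -0.119], TCP at [0.265, -0.566, 0.231] pointing down, gripper open.
Joint ranges: [-3.01, 3.01], [-1.01, 2.22], [0.06, 2.58], [-1.02, 4.17], [0.09, 2.62], [-3.14, 3.14]. Speed limits (rad/s): [2.57, 2.57, 3.14, 3.14, 3.14, 3.14].

### API

Orientations are given as a rotation vector (axis times angle).
In Python, from station import ctrl gives the robot as it stands.
- The arm moves only by the shell command python3 -m jog 'ROWS' [FORCE]. ROWS is JSON, one flat list of numbers, 7 for each row, row after row: the opening, from 0 (shut) to 1 (fully open), then the shift along the tool's x, y, z in m, then the turn, a rotation vector about the tool's x, y, z in degrees. A call has 1 to 10 rows; each row shifts and turns the commanded pose from where the row before left it, along the tool's axes as they then stand; what a row does not reach is not made up. A row lasts 1/8 s, in which the tool goes at most 62.5 mm and 10.7 degrees, less where a joint would pass 70% of its speed; a pose out of reach is approached as far as the arm can. A call with a gripper value outside its range is refused whole. The fingers move at their own pace and stop on an object; FORCE is the grip in N (left out, the last holds). Time passes only in rows, so rows that do not move let the fingers close. It gives the time, the measured TCP pose, the force and the opening at its end, in the units of the state.
- ctrl.get_obs(): the state, without advancing time (a new reading comes with each control period).
- ctrl.get_image(name): name is "scene" or "side" or "wrist"; returns a dict with "image" (384x512x3 uint8, blue, green, red), "camera_matrix" (3x3 intrinsics, pixels), "dist_coeffs" ([k1, k2, p1, p2, k3] as OpenCV has them; the pictures are not rectified), "rvec" (rotation vector, rad) and "tvec" (3), from world to camera coordinates, as OpenCV has them; the wrist camera has in their place "mount" (4x4, takes a point from camera to tool coordinates, whose origin is the TCP and whose axes are the flange's). Camera axes: x right, y down, z forward; pixel columns grow to the right and rows downward; lengths in m; the calibration is good to about 2 mm. A picture is of the moment at which its call begins: read the wrist's pose just before it. There is no depth.
- ctrl.finish_job(): hands the job in, once; it reports no verdict.
Trained networks look in a picture, given as the dict that the camera call returned (one of the last four; its "shot" number tells which), for a name from the list of things; names that differ only in an ending like _2 or _b are one class to them, and where a whole thing is asked for, a point or a joint stands for the part that bears it (a point fixed in the world has none). Each returns a list of dicts, best first, with "p" (0 to 1); they miss things now and then, are a little off and sometimes report something else, mostly with a low value. They report only what shows in the picture. A call takes as long as a camera call. They do not tell look-alikes from the thing itself.
- ctrl.boxes_of(target, picture): "box" ([centre column, centre row, width, height] in pixels, round what is visible of it).
The state is a dict: "t": time; "q": joint angles; "dq": joint speeds; "effort": joint torques, N m; "tool_pos": TCP position; "tool_rot": TCP orientation; "contact_force": force on the tool from outside, world axes, zero at the start; "wrist_torque": the same for the moment, N m; "opening": finger opening in m.
Only numpy, scipy, OpenCV 4.12 (cv2) and the standard library are available. Lean on these libraries where they do the work, as an engineer would, in place of code of your own. Each camera call takes 0.05 s, during which the arm holds its last target. There are 200 camera calls.

## Working session

There is one attempt and no reset: what is moved stays moved. The work goes in short steps, Python scripts to look and compute and a shell command to move; the robot and the scene stay as the last step left them, time stands still between calls to the robot, and variables do not carry over. Pictures are saved under pics/ and viewed, about 8 in all and at most 12, crops included, and the job is handed in when it is done.

```bash
mkdir -p pics; ls
cat > h.py <<'E'
import numpy as np, cv2
from scipy.spatial.transform import Rotation as R
from station import ctrl
def cam(d,obs=None):
    K=np.array(d["camera_matrix"]);D=np.array(d["dist_coeffs"])
    if "mount" in d:
        o=obs; T=np.eye(4);T[:3,:3]=R.from_rotvec(o["tool_rot"]).as_matrix();T[:3,3]=o["tool_pos"]
        W=np.linalg.inv(T@np.array(d["mount"]))
    else:
        W=np.eye(4);W[:3,:3]=cv2.Rodrigues(np.array(d["rvec"]))[0];W[:3,3]=np.ravel(d["tvec"])
    return K,D,W
def proj(c,P):
    K,D,W=c
    return cv2.projectPoints(np.atleast_2d(np.array(P,float)),cv2.Rodrigues(W[:3,:3])[0],W[:3,3],K,D)[0][:,0]
def ray(c,uv):
    K,D,W=c
    n=cv2.undistortPoints(np.array([[uv]],float),K,D)[0,0]
    M=np.linalg.inv(W); d=M[:3,:3]@np.array([n[0],n[1],1]); return M[:3,3],d/np.linalg.norm(d)
def onz(c,uv,z):
    o,d=ray(c,uv); return o+d*(z-o[2])/d[2]
def tri(*crs):
    A=np.zeros((3,3));b=np.zeros(3);L=[ray(c,u) for c,u in crs]
    for o,d in L:
        P=np.eye(3)-np.outer(d,d);A+=P;b+=P@o
    x=np.linalg.solve(A,b); return x,[float(np.linalg.norm((np.eye(3)-np.outer(d,d))@(x-o))) for o,d in L]
E
cat > a.py <<'E'
from h import *
ims=[]
for n in ["scene","side"]:
    d=ctrl.get_image(n); cv2.imwrite(f"pics/{n}0.png",d["image"]); ims.append(d["image"])
    c=cam(d); print(n,np.linalg.inv(c[2])[:3,3].round(3))
    for t in ["scoop","scoop_nose","scoop_grip","funnel","vial","capped_vial","block","empty_socket","cam","cam_lens","ball_0"]:
        print(t,[(np.round(b["box"],1).tolist(),round(b["p"],2)) for b in ctrl.boxes_of(t,d)[:5]])
E
python3 a.py
python3 - <<'E'
import cv2
for n in("scene","side"):
    i=cv2.imread(f"pics/{n}0.png"); cv2.imwrite(f"pics/{n}0b.png",cv2.resize(i,(768,576),interpolation=2))
E
```

```text
pics
scene [-0.375  1.391  0.944]
scoop [([218.9, 285.1, 48.1, 20.3], 0.87), ([250.5, 221.2, 34.2, 29.1], 0.62), ([219.3, 249.3, 30.7, 26.3], 0.55)]
scoop_nose [([221.1, 285.6, 49.2, 21.5], 0.79), ([218.3, 246.0, 39.0, 31.0], 0.58)]
scoop_grip [([222.1, 285.9, 49.5, 24.5], 0.75), ([217.4, 249.2, 34.5, 25.6], 0.53), ([242.6, 215.6, 11.7, 15.8], 0.19)]
funnel [([217.2, 247.8, 34.1, 27.8], 0.5), ([242.0, 200.8, 16.8, 18.6], 0.46), ([242.1, 215.7, 9.9, 12.2], 0.41)]
vial [([271.1, 224.9, 12.0, 28.8], 0.55), ([243.8, 214.8, 11.7, 14.1], 0.52)]
capped_vial [([269.2, 200.5, 9.8, 18.8], 0.54)]
block [([248.6, 221.6, 35.4, 24.7], 0.97)]
empty_socket [([249.4, 222.5, 35.2, 28.6], 0.57), ([276.2, 143.2, 9.6, 10.7], 0.27)]
cam [([274.9, 158.2, 23.9, 57.8], 0.67), ([217.2, 244.6, 35.5, 31.2], 0.38)]
cam_lens []
ball_0 [([272.9, 159.8, 23.1, 56.4], 0.29)]
side [0.244 1.292 0.702]
scoop [([291.6, 328.1, 83.3, 29.1], 0.72), ([246.6, 276.5, 65.5, 29.4], 0.64)]
scoop_nose [([291.4, 328.4, 87.1, 17.1], 0.79), ([247.4, 276.1, 66.6, 31.0], 0.7), ([252.9, 163.6, 38.6, 74.8], 0.37), ([267.2, 240.6, 38.6, 41.1], 0.36)]
scoop_grip [([292.2, 328.7, 83.7, 24.6], 0.69)]
funnel [([260.4, 211.7, 20.8, 19.2], 0.75)]
vial [([297.5, 237.7, 10.7, 35.7], 0.74), ([259.0, 230.3, 14.7, 23.3], 0.53)]
capped_vial [([278.5, 210.4, 14.3, 25.0], 0.67)]
block [([267.4, 240.9, 43.8, 43.1], 0.94)]
empty_socket [([268.1, 239.1, 41.5, 39.3], 0.89)]
cam [([252.3, 162.4, 36.1, 70.5], 0.93)]
cam_lens [([260.2, 140.2, 11.1, 18.5], 0.48)]
ball_0 []
```

View pics/scene0b.png

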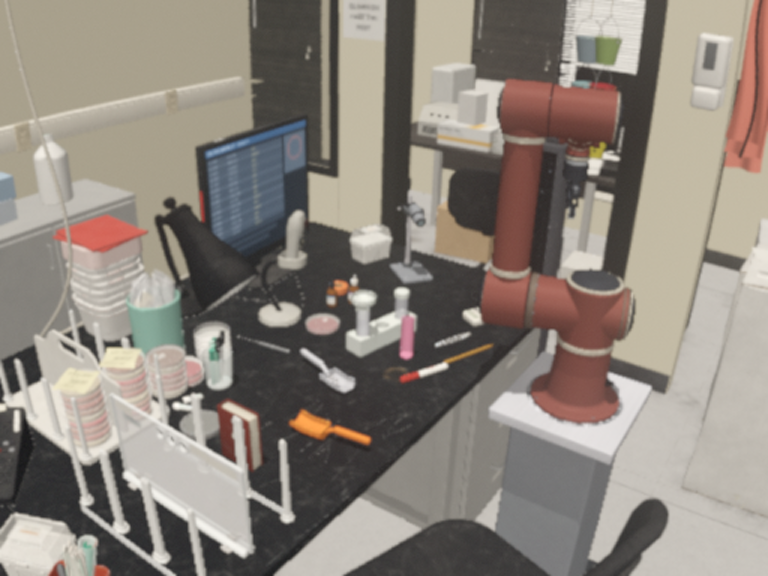

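View pics/side0b.png

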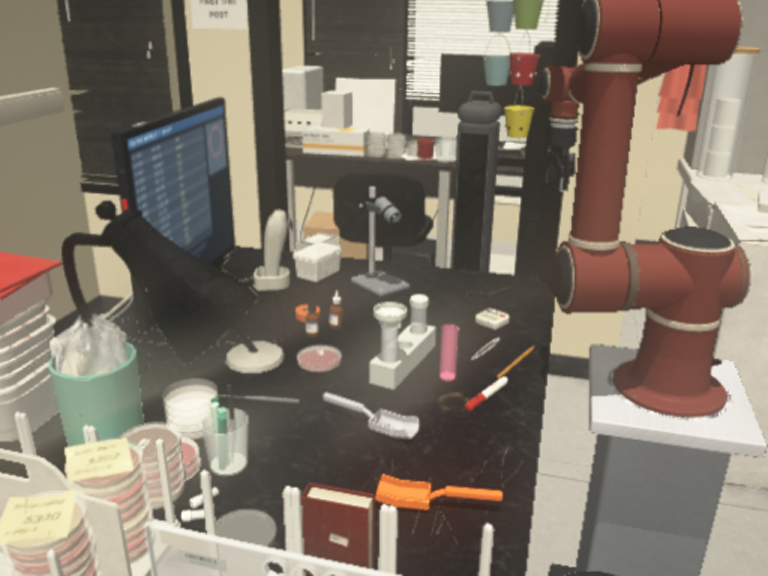

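Scene: real (silver) scoop at scene (328,370)/side (370,415) vs orange scoop look-alike at scene (330,428)/side (440,492). Funnel+vial at scene (363,315)/side (390,335), capped vial at side (418,315), pink vial look-alike at side (449,352). Camera at side (378,240).

```bash
cat > b.py <<'E'
from h import *
s=cam(ctrl.get_image("scene")); e=cam(ctrl.get_image("side"))
S=lambda u,v:(s,(u/1.5,v/1.5)); E_=lambda u,v:(e,(u/1.5,v/1.5))
for n,a,b in [("funnel rim c",(363,298),(390,311)),("cap top",(402,292),(419,298)),("handle end",(305,353),(327,398)),("cam head",(415,213),(385,207)),("cam post top",(407,182),(372,188)),("pink top",(407,318),(450,327))]:
    x,r=tri(S(*a),E_(*b)); print(n,x.round(3),np.round(r,3))
for n,p,z in [("nose",(416,432),.01),("hend",(327,398),.028),("trough L near",(368,418),.02),("troughfar",(410,437),.0),("block near corner",(371,380),0),("block r",(405,385),0),("blocktop far",(434,327),.046),("orange",(440,492),.02),("pinkbase",(449,378),0),("foot",(380,283),.014),("monitor base",(255,357),0),("petri",(319,358),0)]:
    print(n,onz(*E_(*p),z).round(3))
o=ctrl.get_obs();print(o["t"],R.from_rotvec(o["tool_rot"]).as_matrix().round(2))
d=ctrl.get_image("wrist");print(np.array(d["mount"]).round(3),d["camera_matrix"])
E
python3 b.py
```

```text
funnel rim c [0.543 0.111 0.143] [0.001 0.001]
cap top [ 0.515 -0.029  0.114] [0.002 0.002]
handle end [0.627 0.243 0.013] [0.001 0.001]
cam head [ 0.673 -0.338  0.214] [0.002 0.002]
cam post top [ 0.72  -0.366  0.275] [0.02 0.02]
pink top [0.43  0.078 0.109] [0.001 0.001]
nose [0.445 0.3   0.01 ]
hend [0.619 0.266 0.028]
trough L near [0.533 0.296 0.02 ]
troughfar [0.455 0.303 0.   ]
block near corner [0.573 0.135 0.   ]
block r [0.504 0.135 0.   ]
blocktop far [ 0.483 -0.043  0.046]
orange [0.373 0.458 0.02 ]
pinkbase [0.426 0.084 0.   ]
foot [ 0.682 -0.327  0.014]
monitor base [0.834 0.112 0.   ]
petri [0.704 0.078 0.   ]
1.3 [[ 0.91  0.42 -0.  ]
 [ 0.42 -0.91  0.  ]
 [ 0.   -0.   -1.  ]]
[[ 0.001 -0.954 -0.298  0.077]
 [ 1.     0.001 -0.    -0.002]
 [ 0.    -0.298  0.954 -0.142]
 [ 0.     0.     0.     1.   ]] [[273.69743132   0.         254.25415478]
 [  0.         273.69743132 192.29344299]
 [  0.           0.           1.        ]]
```

```bash
python3 -m jog '[1,0.034,-0.034,-0.021,0,0,0, 1,0.034,-0.034,-0.021,0,0,0, 1,0.034,-0.034,-0.021,0,0,0, 1,0.034,-0.034,-0.021,0,0,0, 1,0.034,-0.034,-0.021,0,0,0, 1,0.034,-0.034,-0.021,0,0,0, 1,0.034,-0.034,-0.021,0,0,0, 1,0.034,-0.034,-0.021,0,0,0, 1,0,0,0,0,0,0]'
cat >> h.py <<'E'
import pickle,time
def shot(n,tag,save=True):
    o=ctrl.get_obs(); d=ctrl.get_image(n); 
    pickle.dump((d,o),open(f"pics/{tag}.pkl","wb")); cv2.imwrite(f"pics/{tag}.png",cv2.resize(d["image"],(768,576),interpolation=2) )
    return d,cam(d,o)
def load(tag):
    d,o=pickle.load(open(f"pics/{tag}.pkl","rb")); return d,cam(d,o)
def bx(t,d): return [(np.round(b["box"],1).tolist(),round(b["p"],2)) for b in ctrl.boxes_of(t,d)[:4]]
E
python3 - <<'E'
from h import *
d,c=shot("wrist","w1")
for t in ["funnel","capped_vial","block","cam","cam_lens","scoop","vial"]: print(t,bx(t,d))
E
```

```text
t: 2.48
tool_pos: [0.3971, -0.2024, 0.4022]
tool_rot: [3.061, 0.689, 0.006]
contact_force: [-0.5, -0.1, -0.5]
opening: 0.0855
funnel []
capped_vial [([177.1, 36.3, 38.3, 36.6], 0.84)]
block [([155.6, 35.4, 113.3, 69.1], 0.87)]
cam []
cam_lens [([460.6, 19.9, 79.7, 38.0], 0.87)]
scoop [([18.4, 5.5, 26.7, 9.7], 0.76), ([176.6, 35.4, 35.9, 38.6], 0.72)]
vial [([106.5, 62.3, 51.1, 31.2], 0.56)]
```

View pics/w1.png

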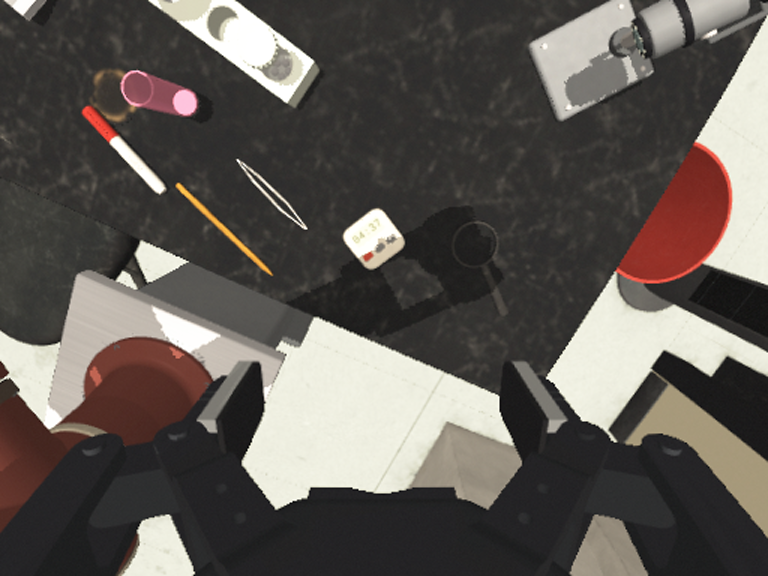

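```bash
cat >> h.py <<'E'
from scipy.linalg import logm,expm
def pose(o=None):
    o=o or ctrl.get_obs();T=np.eye(4);T[:3,:3]=R.from_rotvec(o["tool_rot"]).as_matrix();T[:3,3]=o["tool_pos"];return T
def mk(pos,z,x):
    "tool pose with z axis and approx x axis"
    z=np.array(z,float);z/=np.linalg.norm(z);x=np.array(x,float);x-=z*(x@z);x/=np.linalg.norm(x)
    T=np.eye(4);T[:3,:3]=np.c_[x,np.cross(z,x),z];T[:3,3]=pos;return T
def plan(T,n=None,T0=None):
    "equal screw rows from T0 to T"
    T0=pose() if T0 is None else T0
    D=np.linalg.inv(T0)@T; rv=R.from_matrix(D[:3,:3]).as_rotvec()
    if n is None: n=int(np.ceil(max(np.linalg.norm(D[:3,3])/.055,np.degrees(np.linalg.norm(rv))/9,1)))
    L=np.real(logm(D))/n; E=expm(L)
    print(n,"rows of",E[:3,3].round(4).tolist(),np.degrees(R.from_matrix(E[:3,:3]).as_rotvec()).round(2).tolist())
E
python3 - <<'E'
from h import *
plan(mk([.60,-.10,.42],[0,0,-1],[1,0,0]))
E
```

```text
5 rows of [0.0453, -0.0098, -0.0043] [-0.01, 0.01, 5.0]
```

```bash
python3 -m jog '[1,0.045,-0.01,-0.004,0,0,5, 1,0.045,-0.01,-0.004,0,0,5, 1,0.045,-0.01,-0.004,0,0,5, 1,0.045,-0.01,-0.004,0,0,5, 1,0.045,-0.01,-0.004,0,0,5, 1,0,0,0,0,0,0]'
python3 - <<'E'
from h import *
d,c=shot("wrist","w2")
for t in ["funnel","capped_vial","block","cam","cam_lens","vial"]: print(t,bx(t,d))
E
python3 -m jog '[1,0,-0.06,0,0,0,0, 1,0,-0.06,0,0,0,0, 1,0,-0.06,0,0,0,0, 1,0,-0.06,0,0,0,0, 1,0,-0.04,0,0,0,0, 1,0,0,0,0,0,0]'
python3 - <<'E'
from h import *
d,c=shot("wrist","w3")
for t in ["funnel","scoop","block","scoop_nose","ball_0"]: print(t,bx(t,d))
E
```

```text
t: 3.62
tool_pos: [0.6004, -0.0981, 0.417]
tool_rot: [-3.14, -0.004, 0.005]
contact_force: [-0.5, 1.0, -0.3]
opening: 0.0854
funnel [([119.3, 195.6, 44.2, 38.2], 0.7)]
capped_vial [([209.9, 200.9, 28.4, 34.6], 0.92)]
block [([178.8, 181.3, 107.8, 47.8], 0.82)]
cam [([426.6, 101.9, 167.1, 96.2], 0.65)]
cam_lens [([439.4, 117.0, 67.8, 55.1], 0.61), ([74.2, 178.8, 28.7, 84.7], 0.6), ([180.9, 183.4, 102.3, 48.1], 0.31)]
vial [([166.6, 231.9, 33.9, 32.0], 0.67), ([143.2, 182.1, 25.6, 21.6], 0.6), ([73.4, 176.4, 28.0, 82.9], 0.54), ([441.2, 118.1, 68.3, 56.2], 0.16)]
t: 4.72
tool_pos: [0.5975, 0.1837, 0.4196]
tool_rot: [-3.141, -0.008, -0.001]
contact_force: [-0.2, -0.5, -0.0]
opening: 0.0856
funnel [([295.4, 195.2, 41.9, 43.4], 0.83), ([286.1, 181.5, 15.9, 19.8], 0.25)]
scoop [([201.2, 175.1, 33.3, 83.3], 0.61), ([123.2, 236.8, 29.1, 62.1], 0.6)]
block [([318.9, 180.4, 109.0, 42.9], 0.65)]
scoop_nose [([203.2, 175.7, 31.4, 84.2], 0.81), ([123.1, 237.6, 32.1, 59.9], 0.67)]
ball_0 [([286.4, 180.9, 16.0, 22.7], 0.55)]
```

View pics/w2.png

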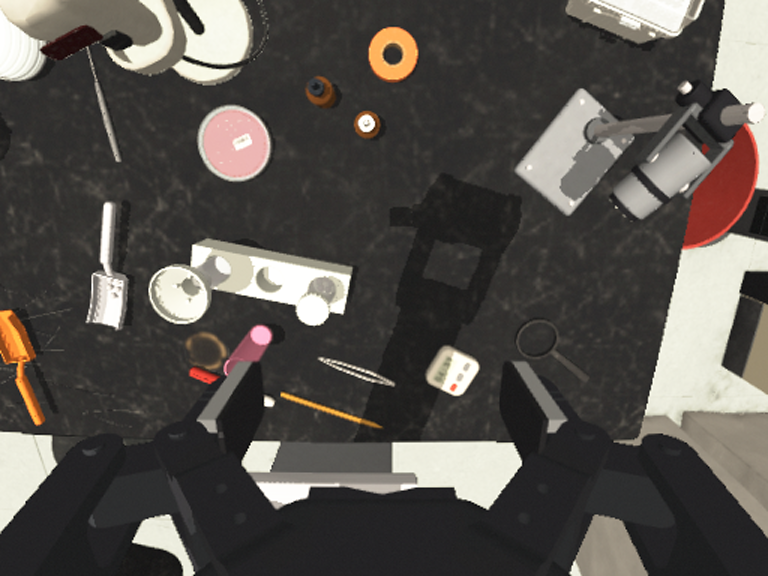

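View pics/w3.png

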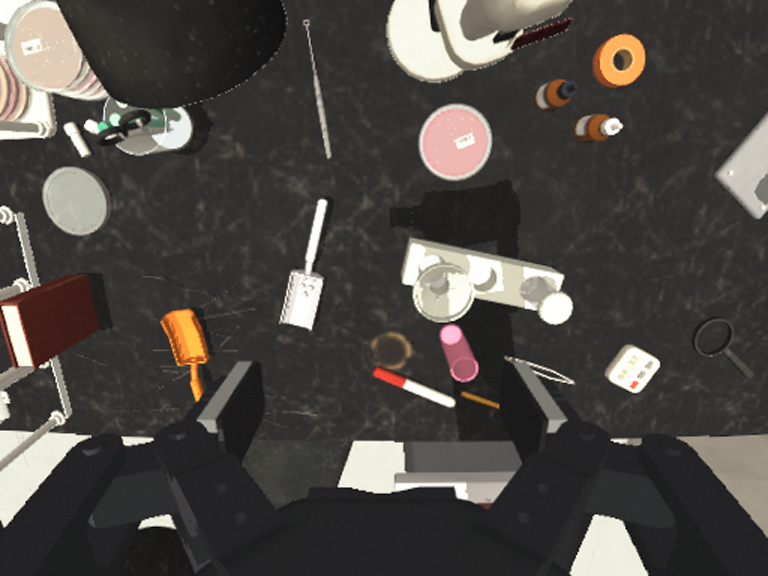

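Views show: silver scoop in w3 handle end (321,203), nose (297,325); orange scoop (185,340) is the look-alike; funnel rim (443,292), empty socket (484,276), capped vial (555,308), pink vial (458,353). Choose the silver scoop and the vial under the funnel.

Run:
```python
from h import *
_,c2=load("w2");_,c3=load("w3")
q=lambda c,u,v:(c,(u/1.5,v/1.5))
for n,a,b in [("rim",(179,293),(443,292)),("cap",(313,310),(555,308)),("sock",(269,278),(484,276))]:
    x,r=tri(q(c2,*a),q(c3,*b));print(n,x.round(4),np.round(r,4))
for n,z in(("hend",.035),("nose",.01)): pass
H=onz(*q(c3,321,201),.035);N=onz(*q(c3,297,325),.010);J=onz(*q(c3,307,271),.035)
print("hend",H,"nose",N,"J",J,np.linalg.norm((H-N)[:2]))
u=(N-H)[:2];print("yaw scoop x",np.degrees(np.arctan2(u[1],u[0])))
for n,p in [("TL",(411,240)),("TR",(564,272)),("BR?",(404,281))]: print(n,onz(*q(c3,*p),.046).round(4))
for n,p in [("TL2",(197,241)),("TR2",(353,267)),("BR2",(345,313))]: print(n,onz(*q(c2,*p),.046).round(4))
im=load("w3")[0]["image"]
crop=cv2.resize(im[125:225,180:385],None,fx=3.8,fy=3.8,interpolation=2)
cv2.imwrite("pics/crop3.png",crop)
```

```text
rim [0.5409 0.1201 0.1491] [0.0002 0.0002]
cap [ 0.511  -0.0175  0.1169] [0.0005 0.0005]
sock [0.529  0.0508 0.0461] [0.0009 0.0009]
hend [0.62415217 0.26218309 0.035     ] nose [0.44445044 0.3073922  0.01      ] J [0.53236502 0.28416081 0.035     ] 0.18530130859930818
yaw scoop x 165.87866139089365
TL [0.5768 0.1478 0.046 ]
TR [ 0.5361 -0.0551  0.046 ]
BR? [0.5224 0.1555 0.046 ]
TL2 [0.5773 0.1405 0.046 ]
TR2 [ 0.5432 -0.0594  0.046 ]
BR2 [ 0.4797 -0.0475  0.046 ]
```

View pics/crop3.png

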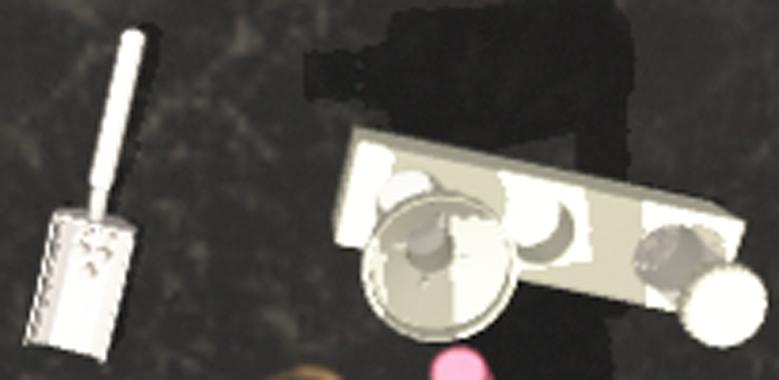

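Run:
```python
from h import *
x=[.970,-.242,0]
A=mk([.573,.275,.08],[0,0,-1],x);plan(A)
plan(mk([.573,.275,.010],[0,0,-1],x),2,A)
```

```text
7 rows of [-0.0051, -0.0131, 0.0485] [0.0, -0.0, 2.0]
2 rows of [-0.0, 0.0, 0.035] [0.0, 0.0, 0.0]
```

```bash
python3 -m jog '[1,-0.005,-0.013,0.0485,0,0,2, 1,-0.005,-0.013,0.0485,0,0,2, 1,-0.005,-0.013,0.0485,0,0,2, 1,-0.005,-0.013,0.0485,0,0,2, 1,-0.005,-0.013,0.0485,0,0,2, 1,-0.005,-0.013,0.0485,0,0,2, 1,-0.005,-0.013,0.0485,0,0,2, 1,0,0,0,0,0,0]' 80
python3 - <<'E'
from h import *
d,c=shot("wrist","w4")
plan(mk([.573,.275,.010],[0,0,-1],[.970,-.242,0]),3)
# expected pixels (x1.5) of scoop features
N=np.array([.4435,.3075]);u=np.array([-.970,.242])
for n,a,z in(("nose",0,.01),("grip",.134,.035),("hend",.188,.035)): print(n,(proj(c,[*(N-a*u),z])*1.5).round(0))
E
```

```text
t: 6.02
tool_pos: [0.5693, 0.2739, 0.0745]
tool_rot: [3.114, -0.38, -0.014]
contact_force: [-1.5, 0.7, 0.3]
opening: 0.0857
3 rows of [0.0004, -0.0003, 0.0227] [0.05, 0.06, 0.03]
nose [[380. 496.]]
grip [[380. 317.]]
hend [[380. 202.]]
```

View pics/w4.png

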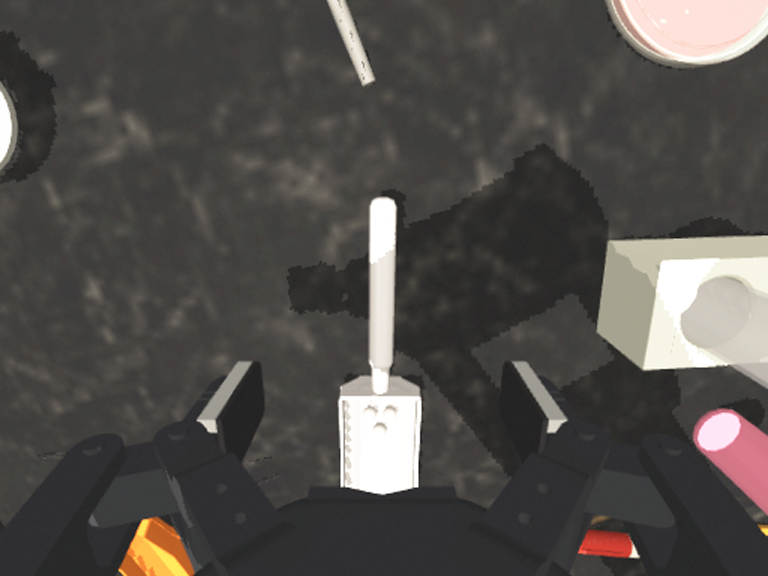

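The scoop handle runs straight up the image at col ~381, end at (382,198), matching the predictions (380,202). Descend and grip.

```bash
python3 -m jog '[1,0,0,0.023,0,0,0, 1,0,0,0.023,0,0,0, 1,0,0,0.022,0,0,0, 1,0,0,0,0,0,0, 0,0,0,0,0,0,0, 0,0,0,0,0,0,0, 0,0,0,0,0,0,0, 0,0,0,0,0,0,0, 0,0,0,0,0,0,0, 0,0,0,0,0,0,0]' 80
python3 - <<'E'
from h import *
T=pose();o=ctrl.get_obs();print(T.round(4),o["opening"])
E
```

```text
t: 7.32
tool_pos: [0.5731, 0.2757, 0.0122]
tool_rot: [-3.118, 0.381, -0.001]
contact_force: [-0.5, 1.1, 2.2]
opening: 0.0108
[[ 9.706e-01 -2.405e-01  4.000e-04  5.731e-01]
 [-2.405e-01 -9.706e-01  2.000e-04  2.757e-01]
 [ 3.000e-04 -3.000e-04 -1.000e+00  1.220e-02]
 [ 0.000e+00  0.000e+00  0.000e+00  1.000e+00]] 0.010841244071944662
```

```bash
cat > pour.py <<'E'
from h import *
import sys
X=np.array([.9706,-.2405,0]);C=np.array([.541,.120,0]);n=np.array([-.133,0,.002])
def P(pitch,off,z):
    T=mk([0,0,0],[0,0,-1],X);T[:3,:3]=T[:3,:3]@R.from_euler('y',pitch,degrees=True).as_matrix()
    T[:3,3]=C+off*X+[0,0,z]-T[:3,:3]@n; return T
if __name__=="__main__":
    T0=pose();Tl=T0.copy();Tl[2,3]+=.19;Tl[:3,:3]=Tl[:3,:3]@R.from_euler('y',-8,degrees=True).as_matrix()
    plan(Tl,8);A=P(-8,.012,.215);print(A[:3,3]);plan(A,10,Tl);B=P(8,.012,.170);plan(B,5,A)
    D=P(35,.012,.158);plan(D,10,B);plan(P(55,.012,.157),6,D)
E
python3 pour.py
```

```text
8 rows of [-0.0014, -0.0, -0.0237] [0.0, -1.0, 0.0]
[0.68075698 0.08537033 0.19847051]
10 rows of [0.0149, 0.0159, -0.0017] [-0.0, -0.0, 0.0]
5 rows of [-0.0001, -0.0, 0.0016] [0.0, 3.2, 0.0]
10 rows of [-0.0007, -0.0, -0.0051] [0.0, 2.7, 0.0]
6 rows of [-0.0005, 0.0, -0.0076] [0.0, 3.33, 0.0]
```

```bash
python3 -m jog '[0,0,0,-0.015,0,0,0, 0,-0.001,0,-0.0245,0,-1,0, 0,-0.001,0,-0.0245,0,-1,0, 0,-0.001,0,-0.0245,0,-1,0, 0,-0.001,0,-0.0245,0,-1,0, 0,-0.002,0,-0.0245,0,-1,0, 0,-0.002,0,-0.0245,0,-2,0, 0,-0.002,0,-0.022,0,-2,0, 0,0,0,-0.01,0,0,0, 0,0,0,0,0,0,0]'
python3 - <<'E'
from h import *
from pour import P
T=pose();print(T[:3,3]);A=P(-8,.012,.215);plan(A,10,T)
E
```

```text
t: 8.57
tool_pos: [0.5739, 0.2754, 0.2067]
tool_rot: [-3.09, 0.377, 0.24]
contact_force: [0.5, -0.7, -1.4]
opening: 0.0103
[0.57389286 0.27542334 0.2067371 ]
10 rows of [0.0149, 0.0159, -0.0014] [-0.0, 0.09, 0.0]
```

```bash
python3 -m jog '[0,0.007,0.008,0,0,0,0, 0,0.015,0.016,-0.0015,0,0,0, 0,0.016,0.0175,-0.0015,0,0,0, 0,0.016,0.0175,-0.0015,0,0,0, 0,0.016,0.0175,-0.0015,0,0,0, 0,0.016,0.0175,-0.0015,0,0,0, 0,0.016,0.0175,-0.0015,0,0,0, 0,0.016,0.0175,-0.0015,0,0,0, 0,0.016,0.0175,-0.0015,0,0,0, 0,0.015,0.012,-0.0015,0,0,0]'
python3 -m jog '[0,0,0,0,0,0,0, 0,0,0,0,0,0,0]'
python3 - <<'E'
from h import *
from pour import P
T=pose();print(T[:3,3]);plan(P(8,.012,.170),6,T)
d,c=shot("side","s5");e=cam(d)
N=(T@[-.133,0,.002,1])[:3];print("nose",N)
y=T[:3,1]
print("pred side px nose corners",(proj(e,[N+.022*y,N-.022*y])).round(1).tolist(),"funnel rim c",proj(e,[.541,.12,.153]).round(1))
im=d["image"];cr=cv2.resize(im[150:290,180:360],None,fx=4,fy=4,interpolation=2);cv2.imwrite("pics/s5c.png",cr)
E
```

```text
t: 9.82
tool_pos: [0.6811, 0.0842, 0.1959]
tool_rot: [-3.09, 0.378, 0.243]
contact_force: [-0.5, -0.0, -1.3]
opening: 0.0104
t: 10.07
tool_pos: [0.6802, 0.0861, 0.1959]
tool_rot: [-3.09, 0.376, 0.244]
contact_force: [-0.8, 0.1, -2.1]
opening: 0.0102
[0.68019507 0.08609711 0.19588291]
6 rows of [0.0001, 0.0001, 0.0009] [-0.0, 2.84, 0.0]
nose [0.55238233 0.11771023 0.214791  ]
pred side px nose corners [[260.3, 182.6], [252.7, 187.6]] funnel rim c [[259.9 205.8]]
```

View pics/s5c.png

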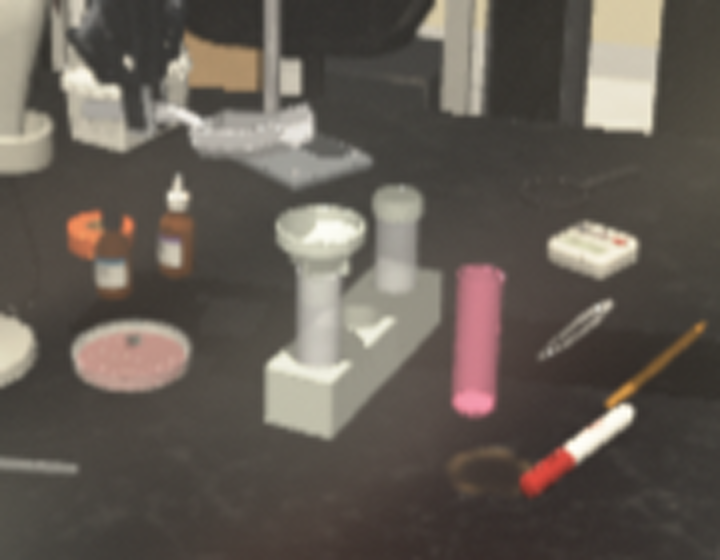

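```bash
python3 -m jog '[0,0,0,0.001,0,2.8,0, 0,0,0,0.001,0,2.8,0, 0,0,0,0.001,0,2.8,0, 0,0,0,0.001,0,2.8,0, 0,0,0,0.001,0,2.8,0, 0,0,0,0.001,0,2.8,0, 0,0,0,0,0,0,0]'
python3 - <<'E'
from h import *
from pour import P
T=pose();print(T[:3,3],(T@[-.133,0,.002,1])[:3]);plan(P(35,.012,.158),13,T);plan(P(55,.012,.157),7,P(35,.012,.158))
E
```

```text
t: 11.0
tool_pos: [0.679, 0.0868, 0.19]
tool_rot: [3.096, -0.375, 0.209]
contact_force: [-0.1, -0.8, -1.4]
opening: 0.0105
[0.67899716 0.08680013 0.18997506] [0.55128846 0.11823762 0.1700961 ]
13 rows of [-0.0004, 0.0001, -0.0039] [-0.0, 2.1, 0.01]
7 rows of [-0.0004, 0.0, -0.0065] [0.0, 2.86, 0.0]
```

```bash
python3 -m jog '[0,0,0,-0.004,0,2,0, 0,0,0,-0.004,0,2,0, 0,0,0,-0.004,0,2,0, 0,0,0,-0.004,0,2,0, 0,0,0,-0.004,0,2,0, 0,0,0,-0.004,0,2,0, 0,0,0,-0.004,0,2,0, 0,-0.001,0,-0.004,0,2,0, 0,-0.001,0,-0.004,0,2,0, 0,-0.001,0,-0.004,0,2,0]'
python3 -m jog '[0,-0.001,0,-0.004,0,2,0, 0,-0.001,0,-0.004,0,2,0, 0,0,0,-0.004,0,3,0, 0,0,0,0,0,0,0, 0,0,0,0,0,0,0]'
python3 - <<'E'
from h import *
from pour import P
T=pose();print(T[:3,3],(T@[-.133,0,.002,1])[:3]);plan(P(55,.012,.157),7,T)
E
```

```text
t: 12.25
tool_pos: [0.6661, 0.0892, 0.2271]
tool_rot: [2.971, -0.363, 0.739]
contact_force: [-0.2, 0.6, -1.7]
opening: 0.0104
t: 12.88
tool_pos: [0.6589, 0.091, 0.2366]
tool_rot: [2.909, -0.355, 0.912]
contact_force: [0.3, -0.8, -0.4]
opening: 0.0104
[0.65891354 0.09098964 0.23660975] [0.55402647 0.11698534 0.15904735]
7 rows of [-0.0006, 0.0, -0.0066] [-0.0, 2.88, -0.0]
```

Now steeper, and look from the wrist and side.

```bash
python3 -m jog '[0,-0.001,0,-0.0065,0,2.9,0, 0,-0.001,0,-0.0065,0,2.9,0, 0,-0.001,0,-0.0065,0,2.9,0, 0,-0.001,0,-0.0065,0,2.9,0, 0,0,0,-0.0065,0,2.9,0, 0,0,0,-0.0065,0,2.9,0, 0,0,0,-0.0065,0,2.9,0, 0,0,0,0,0,0,0, 0,0,0,0,0,0,0, 0,0,0,0,0,0,0]'
python3 - <<'E'
from h import *
T=pose();print(T[:3,3],(T@[-.133,0,.002,1])[:3])
d,c=shot("side","s6");d2,c2=shot("wrist","w6")
a=cv2.resize(d["image"][150:270,200:330],(650,600),interpolation=2)[:, :400]
# zoom only vial
a=cv2.resize(d["image"][185:265,230:290],(400,533),interpolation=2)
b=cv2.resize(d2["image"],(400,300),interpolation=2)
cv=np.zeros((533,800,3),np.uint8);cv[:,:400]=a;cv[:300,400:]=b;cv2.imwrite("pics/m6.png",cv)
for t in ["ball_0","scoop","funnel"]: print(t,bx(t,d2))
E
```

```text
t: 14.12
tool_pos: [0.6261, 0.099, 0.2672]
tool_rot: [2.67, -0.327, 1.393]
contact_force: [0.6, 0.1, -0.3]
opening: 0.0106
[0.62608594 0.0990232  0.26722204] [0.55384924 0.11699206 0.15698602]
ball_0 []
scoop [([257.0, 238.7, 37.2, 176.9], 0.88)]
funnel []
```

View pics/m6.png

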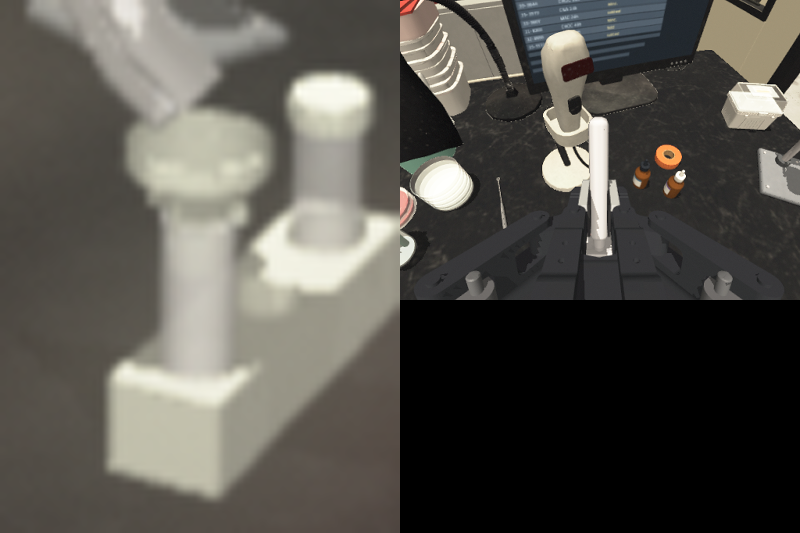

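Run:
```python
from h import *
X=[.9706,-.2405,0]
T=pose();U=T.copy();U[2,3]+=.04
plan(U,2,T)
A=mk([.5731,.2757,.22],[0,0,-1],X);plan(A,9,U)
B=mk([.5731,.2757,.04],[0,0,-1],X);plan(B,5,A)
```

```text
2 rows of [0.0164, -0.0, -0.0114] [0.0, -0.0, 0.0]
9 rows of [-0.0144, -0.0176, 0.0031] [0.0, -6.12, -0.0]
5 rows of [-0.0, 0.0, 0.036] [0.0, 0.0, -0.0]
```

```bash
python3 -m jog '[0,0.0165,0,-0.0115,0,0,0, 0,0.0165,0,-0.0115,0,0,0, 0,-0.0145,-0.0176,0.003,0,-6.1,0, 0,-0.0145,-0.0176,0.003,0,-6.1,0, 0,-0.0145,-0.0176,0.003,0,-6.1,0, 0,-0.0145,-0.0176,0.003,0,-6.1,0, 0,-0.0145,-0.0176,0.003,0,-6.1,0, 0,-0.0145,-0.0176,0.003,0,-6.1,0, 0,-0.0145,-0.0176,0.003,0,-6.1,0, 0,-0.0145,-0.0176,0.003,0,-6.1,0]'
python3 -m jog '[0,-0.0145,-0.0176,0.003,0,-6.1,0, 0,0,0,0,0,0,0]'
python3 - <<'E'
from h import *
X=[.9706,-.2405,0]
T=pose();print(T.round(3));plan(mk([.5731,.2757,.05],[0,0,-1],X),5,T)
E
```

```text
t: 15.62
tool_pos: [0.5812, 0.256, 0.225]
tool_rot: [3.101, -0.378, 0.166]
contact_force: [0.2, -0.5, -0.9]
opening: 0.0103
t: 15.88
tool_pos: [0.5725, 0.2761, 0.2196]
tool_rot: [3.117, -0.379, 0.006]
contact_force: [0.3, -0.4, -1.1]
opening: 0.0103
[[ 0.971 -0.24   0.003  0.572]
 [-0.24  -0.971 -0.002  0.276]
 [ 0.004  0.001 -1.     0.22 ]
 [ 0.     0.     0.     1.   ]]
5 rows of [0.0001, 0.0, 0.0339] [0.01, -0.04, 0.01]
```

```bash
python3 -m jog '[0,0,0,0.04,0,0,0, 0,0,0,0.045,0,0,0, 0,0,0,0.045,0,0,0, 0,0,0,0.04,0,0,0, 0,0,0,0.018,0,0,0, 0,0,0,0.01,0,0,0, 0,0,0,0.005,0,0,0, 0,0,0,0.003,0,0,0, 0,0,0,0,0,0,0, 0,0,0,0,0,0,0]'
```

```text
t: 17.12
tool_pos: [0.5729, 0.2758, 0.0152]
tool_rot: [-3.118, 0.38, -0.007]
contact_force: [-0.2, 0.5, -0.5]
opening: 0.0103
```

```bash
python3 -m jog '[0,0,0,0.0015,0,0,0, 0,0,0,0.0015,0,0,0, 0,0,0,0,0,0,0]'
python3 -m jog '[1,0,0,0,0,0,0, 1,0,0,0,0,0,0, 1,0,0,0,0,0,0, 1,0,0,-0.02,0,0,0, 1,0,0,-0.04,0,0,0, 1,0,0,-0.05,0,0,0, 1,0,0,-0.05,0,0,0, 1,0,0,-0.05,0,0,0, 1,0,0,-0.03,0,0,0, 1,0,0,0,0,0,0]'
python3 - <<'E'
from h import *
d,c=shot("wrist","w7")
T=pose();print(T[:3,3])
for t in ["scoop","ball_0","funnel"]: print(t,bx(t,d))
N=np.array([.4435,.3075]);u=np.array([-.970,.242])
for n,a,z in(("nose",0,.01),("hend",.188,.035)): print(n,proj(c,[*(N-a*u),z]).round(0))
im=d["image"];
cv=np.zeros((576,800,3),np.uint8)
cv[:]=0
a=im[110:260,200:320]  # scoop
cv[:500,:400]=cv2.resize(a,(400,500),interpolation=2)
cv[:300,400:]=cv2.resize(im,(400,300),interpolation=2)
cv2.imwrite("pics/m7.png",cv)
E
```

```text
t: 17.5
tool_pos: [0.5729, 0.2757, 0.0123]
tool_rot: [3.118, -0.381, 0.006]
contact_force: [-0.9, -0.0, 2.7]
opening: 0.0103
t: 18.75
tool_pos: [0.5733, 0.2764, 0.2572]
tool_rot: [-3.115, 0.38, -0.018]
contact_force: [1.2, -0.2, -0.5]
opening: 0.0856
[0.57221356 0.27599678 0.25395337]
scoop [([182.2, 309.1, 28.0, 58.7], 0.82), ([254.4, 186.2, 34.9, 123.9], 0.59)]
ball_0 []
funnel [([418.4, 185.2, 72.1, 64.5], 0.97)]
nose [[257. 246.]]
hend [[257. 126.]]
```

View pics/m7.png

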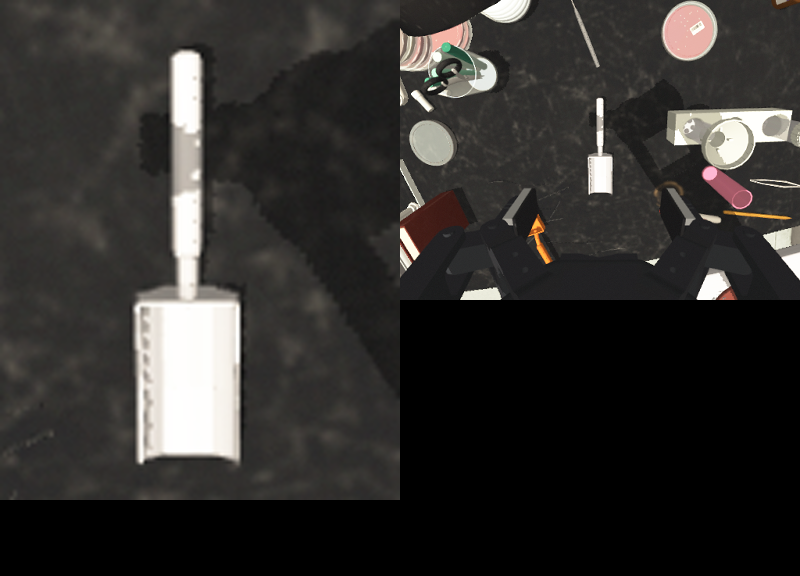

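Run:
```python
from h import *
print(np.round(ctrl.get_obs()["q"],2))
d,c=load("w7");_,c2=load("w2");_,c3=load("w3")
print(onz(c,(421,183),.153), tri((c,(421,183)),(c2,(179/1.5,293/1.5)),(c3,(443/1.5,292/1.5))))
T=pose()
for s in(1,-1):
    A=mk([.541,.120,.25],[0,0,-1],[s*.213,s*.977,0]);plan(A,None,T)
```

```text
[ 0.33  0.06  1.57 -0.    1.51  2.15]
[0.54426612 0.12199589 0.153     ] (array([0.54150634, 0.11990644, 0.1492128 ]), [0.0011483038445656284, 0.0003838920995323851, 0.0007702919637588816])
11 rows of [-0.01, 0.0125, -0.0] [0.01, 0.0, -8.33]
10 rows of [0.0119, 0.0128, -0.0] [0.01, -0.01, 8.84]
```

```bash
python3 -m jog '[1,-0.01,0.0125,0,0,0,-8.3, 1,-0.01,0.0125,0,0,0,-8.3, 1,-0.01,0.0125,0,0,0,-8.3, 1,-0.01,0.0125,0,0,0,-8.3, 1,-0.01,0.0125,0,0,0,-8.3, 1,-0.01,0.0125,0,0,0,-8.3, 1,-0.01,0.0125,0,0,0,-8.3, 1,-0.01,0.0125,0,0,0,-8.3, 1,-0.01,0.0125,0,0,0,-8.3, 1,-0.01,0.0125,0,0,0,-8.3]'
python3 -m jog '[1,-0.01,0.0125,0,0,0,-8.3, 1,0,0,0,0,0,0]'
python3 - <<'E'
from h import *
d,c=shot("wrist","w8");T=pose();print(T.round(3))
for t in ["funnel","vial","capped_vial","empty_socket","block"]: print(t,bx(t,d))
for p in ([.541,.12,.153],[.526,.051,.046],[.511,-.018,.122]): print(proj(c,p).round(1))
g=cv2.cvtColor(d["image"],cv2.COLOR_BGR2GRAY)
u,v=proj(c,[.541,.12,.153])[0].astype(int)
K=c[0];r=.032*K[0,0]/ (abs((c[2]@[.541,.12,.153,1])[2]));print("exp r",r)
print(cv2.HoughCircles(cv2.medianBlur(g,3),cv2.HOUGH_GRADIENT,1,20,param1=100,param2=20,minRadius=int(r*.85),maxRadius=int(r*1.15)))
E
```

```text
t: 20.2
tool_pos: [0.5322, 0.1337, 0.2492]
tool_rot: [2.583, 1.787, -0.002]
contact_force: [-0.4, -0.3, 0.4]
opening: 0.0852
t: 20.45
tool_pos: [0.5407, 0.1198, 0.2495]
tool_rot: [2.455, 1.959, -0.001]
contact_force: [-0.0, 0.7, -0.9]
opening: 0.0857
[[ 0.222  0.975  0.     0.541]
 [ 0.975 -0.222 -0.001  0.12 ]
 [-0.001  0.    -1.     0.25 ]
 [ 0.     0.     0.     1.   ]]
funnel [([255.4, 192.1, 68.5, 68.6], 0.61)]
vial [([177.7, 218.0, 47.0, 50.8], 0.9), ([254.3, 212.0, 44.0, 146.4], 0.65), ([256.3, 172.1, 17.6, 35.4], 0.53)]
capped_vial [([256.9, 283.9, 33.9, 57.8], 0.96)]
empty_socket [([224.1, 36.5, 153.6, 43.9], 0.26)]
block [([252.3, 211.1, 43.6, 143.5], 0.6)]
[[255.5 195.3]]
[[255.6 220.2]]
[[256.2 300. ]]
exp r 34.8785341475932
[[[255.5 188.5  31.6]
  [366.5 160.5  32.2]
  [450.5 122.5  39.4]]]
```

```bash
python3 -m jog '[1,0.001,0,0.03,0,0,0, 1,0,0,0.035,0,0,0, 1,0,0,0.035,0,0,0, 1,0,0,0.0255,0,0,0, 1,0,0,0,0,0,0, 0,0,0,0,0,0,0, 0,0,0,0,0,0,0, 0,0,0,0,0,0,0, 0,0,0,0,0,0,0]' 30
python3 - <<'E'
from h import *
d,c=shot("wrist","w9");T=pose();print(T.round(3))
for t in ["funnel","vial","capped_vial","empty_socket"]: print(t,bx(t,d))
for p in ([.541,.12,.153],[.526,.051,.046],[.511,-.018,.122]): print(proj(c,p).round(1))
E
```

```text
t: 21.88
tool_pos: [0.543, 0.1216, 0.1278]
tool_rot: [2.449, 1.961, 0.007]
contact_force: [-0.2, 0.3, 5.8]
opening: 0.0634
[[ 0.218  0.976  0.006  0.543]
 [ 0.976 -0.218 -0.     0.122]
 [ 0.001  0.006 -1.     0.128]
 [ 0.     0.     0.     1.   ]]
funnel [([253.0, 265.8, 128.4, 119.3], 0.81)]
vial [([145.5, 259.1, 61.8, 55.9], 0.73), ([252.9, 210.9, 41.9, 57.7], 0.63), ([251.5, 240.9, 69.8, 169.7], 0.54)]
capped_vial [([207.2, 19.2, 224.7, 35.3], 0.3)]
empty_socket [([252.8, 240.6, 66.2, 172.2], 0.55)]
[[252.8 274.9]]
[[253.3 273.2]]
[[254.2 404.2]]
```

```bash
python3 -m jog '[0,0,0,-0.01,0,0,0, 0,0,0,-0.02,0,0,0, 0,0,0,-0.03,0,0,0, 0,0,0,-0.01,0,0,0, 0,-0.02,0,0,0,0,0, 0,-0.025,0.0005,0,0,0,0, 0,-0.025,0.0005,0,0,0,0, 0,0,0,0,0,0,0, 0,0,0,0,0,0,0]'
python3 - <<'E'
from h import *
d,c=shot("wrist","w10");T=pose();o=ctrl.get_obs();print(T.round(3),o["opening"],o["contact_force"])
for t in ["funnel","vial","capped_vial","empty_socket","block"]: print(t,bx(t,d))
for p in ([.542,.1215,.118],[.511,-.018,.122]): print(proj(c,p).round(1))
im=d["image"]
cv2.imwrite("pics/w10.png",cv2.resize(im,(768,576),interpolation=2))
E
```

```text
t: 23.25
tool_pos: [0.5268, 0.0527, 0.1951]
tool_rot: [2.451, 1.962, 0.002]
contact_force: [0.5, 0.2, -0.2]
opening: 0.0631
[[ 0.218  0.976  0.002  0.527]
 [ 0.976 -0.218 -0.001  0.053]
 [-0.     0.002 -1.     0.195]
 [ 0.     0.     0.     1.   ]] 0.06338583691775607 [-0.3678952   0.08306739  0.58020915]
funnel [([253.6, 266.3, 131.3, 117.8], 0.76), ([252.1, 125.3, 7.5, 7.3], 0.52)]
vial [([255.3, 118.3, 38.8, 43.1], 0.74), ([155.1, 179.9, 67.9, 58.7], 0.68)]
capped_vial [([254.9, 232.3, 26.0, 14.3], 0.77), ([245.2, 118.1, 7.8, 3.7], 0.54)]
empty_socket [([253.9, 146.5, 54.7, 130.2], 0.68)]
block [([252.1, 145.8, 59.2, 127.0], 0.68)]
[[254.9 117.2]]
[[255.  278.4]]
```

View pics/w10.png

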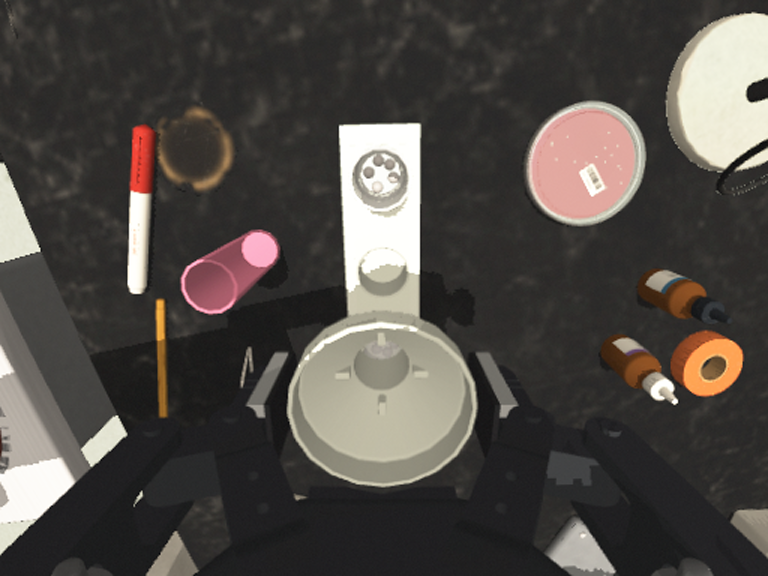

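Five balls lie visibly in the vial at (380,175); the empty socket shows at (382,268). Work out the socket centre.

Run:
```python
from h import *
d,c=load("w10");_,c2=load("w2");_,c3=load("w3")
print(onz(c,(382.5/1.5,269/1.5),.046), onz(c,(380.5/1.5,180/1.5),.118))
print(tri((c,(382.5/1.5,269/1.5)),(c2,(269/1.5,278/1.5)),(c3,(484/1.5,276/1.5))))
for v in (124,): print([onz(c,(u/1.5,v/1.5),.046).round(4) for u in(341,420)])
print(pose()[:3,3])
```

```text
[0.52741729 0.05440072 0.046     ] [0.5406247  0.11962428 0.118     ]
(array([0.52772134, 0.05169175, 0.0421645 ]), [0.0017578690997915201, 0.0007018748055481933, 0.002160681993639084])
[array([0.5222, 0.1581, 0.046 ]), array([0.5736, 0.1466, 0.046 ])]
[0.52734406 0.05337501 0.19586956]
```

```bash
python3 -m jog '[0,0,0,0.025,0,0,0, 0,0,0,0.03,0,0,0, 0,0,0,0.03,0,0,0, 0,0,0,0.025,0,0,0, 0,0,0,0.013,0,0,0, 0,0,0,0.01,0,0,0, 0,0,0,0.003,0,0,0, 0,0,0,0.002,0,0,0, 0,0,0,0,0,0,0]'
```

```text
t: 24.68
tool_pos: [0.5282, 0.0528, 0.0585]
tool_rot: [2.449, 1.962, 0.005]
contact_force: [0.3, -0.1, -0.3]
opening: 0.0635
```

```bash
python3 -m jog '[0,0,0,0.002,0,0,0, 0,0,0,0,0,0,0, 1,0,0,0,0,0,0, 1,0,0,0,0,0,0, 1,0,0,0,0,0,0, 1,0,0,-0.03,0,0,0, 1,0,0,-0.05,0,0,0, 1,0,0,-0.05,0,0,0, 1,0,0,-0.04,0,0,0, 1,0,0,0,0,0,0]'
python3 - <<'E'
from h import *
d,c=shot("wrist","w11");T=pose();print(T[:3,3])
for t in ["funnel","vial","capped_vial"]: print(t,bx(t,d))
for p in ([.5275,.053,.081],[.5275,.053,.0937],[.541,.1205,.118]): print(proj(c,p).round(1))
print("r",.032*c[0][0,0]/(c[2]@[.5275,.053,.081,1])[2])
x=[.215,.976,0]
A=mk([.541,.1205,.20],[0,0,-1],x);plan(A,2)
E
```

```text
t: 25.92
tool_pos: [0.5295, 0.0529, 0.2309]
tool_rot: [2.445, 1.959, 0.014]
contact_force: [-0.2, -0.6, 0.2]
opening: 0.0856
[0.52817163 0.05291462 0.22794519]
funnel [([251.1, 180.7, 60.8, 58.8], 0.86), ([254.8, 109.2, 7.7, 1.3], 0.35)]
vial [([250.6, 118.6, 38.4, 36.8], 0.88), ([161.8, 175.8, 57.1, 50.1], 0.63)]
capped_vial [([253.5, 245.3, 36.3, 56.4], 0.7)]
[[251.6 181.2]]
[[251.6 184.3]]
[[249.8 118.2]]
r 28.964809312688462
2 rows of [0.0346, -0.0001, 0.0119] [0.01, 0.02, -0.1]
```

Run:
```python
from h import *
T=pose()
A=mk([.60,-.30,.42],[0,0,-1],[1,0,0]);plan(A,9,T)
B=mk([.62,-.17,.34],[0,0,-1],[1,0,0]);plan(B,3,A)
```

```text
9 rows of [-0.0224, 0.037, -0.0218] [0.0, 0.0, 8.6]
3 rows of [0.0067, -0.0433, 0.0267] [0.0, 0.0, 0.0]
```

```bash
python3 -m jog '[1,-0.0224,0.037,-0.0218,0,0,8.6, 1,-0.0224,0.037,-0.0218,0,0,8.6, 1,-0.0224,0.037,-0.0218,0,0,8.6, 1,-0.0224,0.037,-0.0218,0,0,8.6, 1,-0.0224,0.037,-0.0218,0,0,8.6, 1,-0.0224,0.037,-0.0218,0,0,8.6, 1,-0.0224,0.037,-0.0218,0,0,8.6, 1,-0.0224,0.037,-0.0218,0,0,8.6, 1,-0.0224,0.037,-0.0218,0,0,8.6, 1,0,0,0,0,0,0]'
python3 - <<'E'
from h import *
d,c=shot("wrist","A");print(pose()[:3,3])
for t in ["cam","cam_lens"]: print(t,bx(t,d))
E
python3 -m jog '[1,0.007,-0.043,0.027,0,0,0, 1,0.007,-0.043,0.027,0,0,0, 1,0.007,-0.043,0.027,0,0,0, 1,0,0,0,0,0,0]'
python3 - <<'E'
from h import *
d,c=shot("wrist","B");print(pose()[:3,3])
for t in ["cam","cam_lens"]: print(t,bx(t,d))
for n in("side","scene"):
    d,c=shot(n,"S"+n)
    for t in ["cam","cam_lens"]: print(n,t,bx(t,d))
E
```

```text
t: 27.38
tool_pos: [0.5994, -0.3028, 0.4226]
tool_rot: [3.14, -0.007, 0.005]
contact_force: [0.4, -0.4, -0.8]
opening: 0.0856
[ 0.59988819 -0.3011014   0.42141211]
cam [([285.0, 99.2, 91.8, 99.7], 0.76)]
cam_lens [([278.2, 115.2, 56.9, 61.5], 0.83)]
t: 28.02
tool_pos: [0.6207, -0.1662, 0.3365]
tool_rot: [-3.139, -0.01, 0.006]
contact_force: [-0.1, -0.8, -0.0]
opening: 0.0856
[ 0.62111382 -0.16823179  0.33865474]
cam [([414.1, 118.4, 194.9, 120.2], 0.9)]
cam_lens [([423.4, 139.8, 88.8, 70.5], 0.57)]
side cam [([258.9, 229.8, 14.0, 27.5], 0.74), ([253.7, 163.2, 37.8, 70.6], 0.71), ([248.8, 278.8, 62.2, 25.1], 0.49)]
side cam_lens [([260.1, 139.4, 13.1, 15.6], 0.43)]
scene cam [([272.8, 159.8, 23.5, 56.4], 0.8), ([217.6, 249.7, 35.0, 26.6], 0.74)]
scene cam_lens [([242.4, 214.2, 14.9, 18.0], 0.68), ([279.8, 144.3, 10.6, 11.8], 0.51), ([267.6, 199.3, 9.4, 19.4], 0.48)]
```

Run:
```python
from h import *
cv=np.zeros((600,800,3),np.uint8)
def put(tag,c0,r0,w,h,s,x,y):
    im=load(tag)[0]["image"][r0:r0+h,c0:c0+w];z=cv2.resize(im,None,fx=s,fy=s,interpolation=2)
    cv[y:y+z.shape[0],x:x+z.shape[1]]=z[:600-y,:800-x]
put("A",236,47,100,100,4,0,0)
put("B",368,92,108,88,3.7,400,0)
put("Sside",228,123,56,80,3.4,610,328)
put("w2",395,50,100,100,2,0,400)
put("B",315,52,197,130,2,205,400) if 0 else put("w1",405,0,107,85,3.2,204,328+75)
cv2.imwrite("pics/cams.png",cv)
```

```text
(no output)
```

View pics/cams.png

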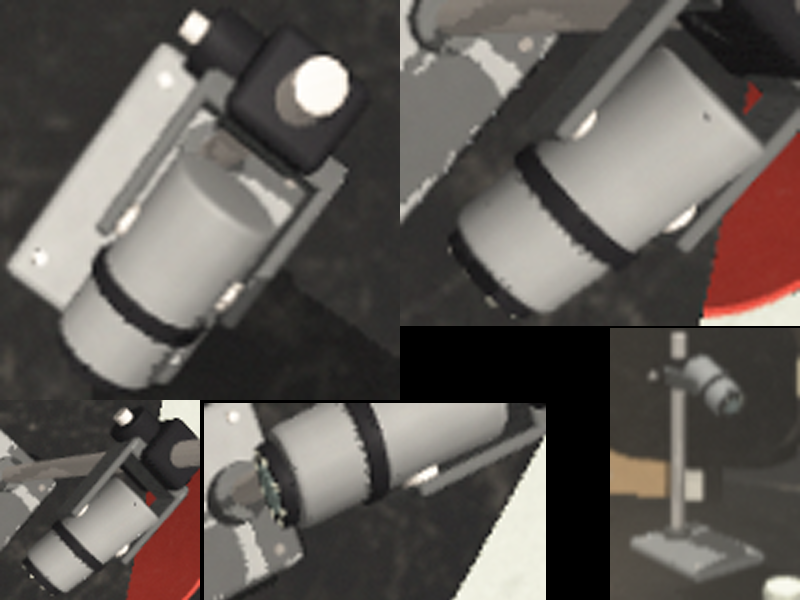

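Montage shows head cylinder, band, lens ring (A crop front corners (62,330),(140,390); B (449,235),(530,318)) and the two pivot screws. Fit a cylinder to these picks.

```bash
cat > fit.py <<'E'
from h import *
from scipy.optimize import least_squares
cA=load("A")[1];cB=load("B")[1];c1=load("w1")[1];cS=load("Sside")[1]
fA=lambda x,y:(236+x/4,47+y/4); fB=lambda x,y:(368+(x-400)/3.7,92+y/3.7); f1=lambda x,y:(405+(x-204)/3.2,(y-403)/3.2)
rays=lambda c,f,L:[ray(c,f(*p)) for p in L]
left=rays(cA,fA,[(80,292),(110,245),(150,198),(180,164)])+rays(cB,fB,[(660,53),(600,103),(545,148),(490,190)])
right=rays(cA,fA,[(268,237),(235,285),(205,330),(165,370)])+rays(cB,fB,[(755,158),(690,213),(635,255),(580,293)])
front=rays(cA,fA,[(61,333),(138,390)])+rays(cB,fB,[(449,235),(530,318)])+rays(c1,f1,[(262,452),(292,526)])
scA=rays(cA,fA,[(125,217),(230,292)]);scB=rays(cB,fB,[(585,122),(682,215)])
def near(o,d,p,a): # signed distance ray-axis, axial coordinate
    n=np.cross(d,a);k=np.linalg.norm(n);w=p-o
    s=w@n/k
    # axial param
    t=np.linalg.solve(np.c_[d,-a,n],w); return s,t[1]
def model(v):
    x,y,psi,th,L,s=v;h=np.array([np.cos(psi),np.sin(psi),0]);a=h*np.cos(th)-np.array([0,0,np.sin(th)])
    return np.array([x,y,.215]),h,a,np.array([-h[1],h[0],0])
def res(v):
    P,h,a,yy=model(v);r=[]
    for o,d in left: r.append(abs(near(o,d,P,a)[0])-.019)
    for o,d in right: r.append(abs(near(o,d,P,a)[0])-.019)
    for o,d in front: r.append(near(o,d,P,a)[1]-v[4])
    for sc in(scA,scB):
        for (o,d),sg in zip(sc,(1,-1)):
            q=P+sg*-1*v[5]*yy-o; r+=list((q-d*(q@d)))
    return np.array(r)
best=None
for psi in np.radians([120,150,180]):
    f=least_squares(res,[.68,-.34,psi,.4,.04,.03],loss="soft_l1",f_scale=.002)
    if best is None or f.cost<best.cost: best=f
v=best.x;P,h,a,yy=model(v)
print("pivot",P.round(4),"psi",np.degrees(v[2]).round(1),"tilt",v[3].round(3),"L",v[4].round(4),"s",v[5].round(4))
print("res mm",(res(v)*1000).round(1))
lens=P+a*v[4];foc=lens+.12*a;z=np.sin(v[3])*h+np.array([0,0,np.cos(v[3])])
print("lens",lens.round(4),"focus",foc.round(4),"z",z.round(3))
print("lens px side",proj(cS,lens),"seen 264.2 144.8")
print("pivot px side",proj(cS,P))
np.savez("cam.npz",foc=foc,z=z,a=a,lens=lens)
E
python3 fit.py
```

```text
pivot [ 0.6711 -0.335   0.215 ] psi 143.9 tilt 0.359 L 0.0443 s 0.0197
res mm [-0.2  0.8 -0.6 -1.9 -1.8 -1.4 -0.9  0.3 -2.2 -0.7  1.  -0.8 -1.2 -0.3
 -0.3 -1.1  0.6 -0.6  0.7  0.1  0.1 -0.9 -0.1 -1.6  0.1 -1.  -0.6  0.1
  0.4  1.2 -0.7  0.6  0.8 -0.7]
lens [ 0.6376 -0.3105  0.1994] focus [ 0.5469 -0.2443  0.1572] z [-0.284  0.207  0.936]
lens px side [[264.15167146 145.20774084]] seen 264.2 144.8
pivot px side [[257.15458657 138.61064454]]
```

Run:
```python
from h import *
x=[.215,.976,0]
plan(mk([.541,.120,.20],[0,0,-1],x),9)
```

```text
9 rows of [0.0118, -0.0344, 0.0158] [0.03, -0.02, -8.63]
```

```bash
python3 -m jog '[1,0.0118,-0.0344,0.0158,0,0,-8.6, 1,0.0118,-0.0344,0.0158,0,0,-8.6, 1,0.0118,-0.0344,0.0158,0,0,-8.6, 1,0.0118,-0.0344,0.0158,0,0,-8.6, 1,0.0118,-0.0344,0.0158,0,0,-8.6, 1,0.0118,-0.0344,0.0158,0,0,-8.6, 1,0.0118,-0.0344,0.0158,0,0,-8.6, 1,0.0118,-0.0344,0.0158,0,0,-8.6, 1,0.0118,-0.0344,0.0158,0,0,-8.6, 1,0,0,0,0,0,0]'
python3 - <<'E'
from h import *
d,c=shot("wrist","w12");T=pose();print(T.round(3))
for t in ["vial","funnel","ball_0"]: print(t,bx(t,d))
for p in ([.541,.120,.118],[.541,.120,.012],[.5275,.053,.081]): print(proj(c,p).round(1))
plan(mk([.541,.120,.064],[0,0,-1],[.215,.976,0]),4)
E
```

```text
t: 29.72
tool_pos: [0.5392, 0.122, 0.1973]
tool_rot: [2.45, 1.965, -0.0]
contact_force: [0.9, 0.0, -0.1]
opening: 0.0852
[[ 0.219  0.976  0.003  0.541]
 [ 0.976 -0.219 -0.001  0.121]
 [-0.     0.003 -1.     0.199]
 [ 0.     0.     0.     1.   ]]
vial [([258.4, 192.9, 34.7, 52.9], 0.81), ([167.2, 232.9, 55.1, 54.9], 0.72)]
funnel [([257.6, 251.9, 62.3, 57.8], 0.59)]
ball_0 [([219.3, 26.8, 175.6, 47.4], 0.61)]
[[257.7 203.5]]
[[256.7 174.4]]
[[258.2 252.2]]
4 rows of [-0.0002, -0.0005, 0.034] [0.08, -0.01, -0.07]
```

```bash
python3 -m jog '[1,0,0,0.034,0,0,0, 1,0,0,0.034,0,0,0, 1,0,0,0.034,0,0,0, 1,0,0,0.034,0,0,0, 1,0,0,0,0,0,0, 0,0,0,0,0,0,0, 0,0,0,0,0,0,0, 0,0,0,0,0,0,0, 0,0,0,0,0,0,0, 0,0,0,0,0,0,0]' 40
python3 - <<'E'
from h import *
print(pose().round(4))
E
```

```text
t: 31.18
tool_pos: [0.5427, 0.1212, 0.0647]
tool_rot: [2.449, 1.961, 0.006]
contact_force: [-1.2, -0.7, 5.9]
opening: 0.0321
[[ 2.184e-01  9.759e-01  5.700e-03  5.427e-01]
 [ 9.759e-01 -2.184e-01 -7.000e-04  1.212e-01]
 [ 5.000e-04  5.700e-03 -1.000e+00  6.470e-02]
 [ 0.000e+00  0.000e+00  0.000e+00  1.000e+00]]
```

```bash
python3 -m jog '[0,0,0,-0.01,0,0,0, 0,0,0,-0.025,0,0,0, 0,0,0,-0.035,0,0,0, 0,0,0,-0.035,0,0,0, 0,0,0,-0.035,0,0,0, 0,0,0,-0.02,0,0,0, 0,0,0,0,0,0,0]'
python3 - <<'E'
from h import *
T=pose();o=ctrl.get_obs();print(T[:3,3],o["opening"],o["contact_force"])
k=np.load("cam.npz");F=mk(k["foc"]+.0417*k["z"],-k["z"],[.7,.7,0]);print(F.round(3))
U=mk(F[:3,3]+[0,.03,.04],[0,0,-1],[.55,.83,0])
plan(U,10,T);plan(F,4,U)
E
```

```text
t: 32.05
tool_pos: [0.542, 0.1213, 0.2247]
tool_rot: [2.448, 1.961, 0.008]
contact_force: [0.5, -0.3, -1.1]
opening: 0.0319
[0.54198954 0.12125059 0.22465349] 0.03191822468934964 [ 0.53704538 -0.30293753 -1.14364228]
[[ 0.693  0.663  0.284  0.535]
 [ 0.719 -0.663 -0.207 -0.236]
 [ 0.051  0.348 -0.936  0.196]
 [ 0.     0.     0.     1.   ]]
10 rows of [-0.0307, 0.0117, -0.0011] [0.04, -0.01, 2.09]
4 rows of [-0.006, 0.0032, 0.0105] [-5.15, 0.26, 2.7]
```

```bash
python3 -m jog '[0,-0.015,0.006,-0.001,0,0,2, 0,-0.03,0.0115,-0.001,0,0,2, 0,-0.0325,0.0122,-0.001,0,0,2, 0,-0.0325,0.0122,-0.001,0,0,2, 0,-0.0325,0.0122,-0.001,0,0,2, 0,-0.0325,0.0122,-0.001,0,0,2, 0,-0.0325,0.0122,-0.001,0,0,2, 0,-0.0325,0.0122,-0.001,0,0,2, 0,-0.0325,0.0122,-0.001,0,0,2, 0,-0.028,0.012,-0.001,0,0,2]'
python3 -m jog '[0,0,0,0,0,0,0]'
python3 - <<'E'
from h import *
T=pose();print(T.round(3))
k=np.load("cam.npz");F=mk(k["foc"]+.0417*k["z"],-k["z"],[.7,.7,0]);plan(F,6,T)
E
```

```text
t: 33.3
tool_pos: [0.5331, -0.2009, 0.2307]
tool_rot: [-2.758, -1.503, -0.0]
contact_force: [0.8, 0.2, -0.2]
opening: 0.0323
t: 33.42
tool_pos: [0.5332, -0.2013, 0.2309]
tool_rot: [-2.759, -1.502, -0.0]
contact_force: [-0.1, 0.9, -1.0]
opening: 0.032
[[ 0.543  0.84  -0.     0.533]
 [ 0.84  -0.543  0.    -0.201]
 [ 0.    -0.    -1.     0.231]
 [ 0.     0.     0.     1.   ]]
6 rows of [-0.0044, 0.0029, 0.0062] [-3.44, 0.15, 1.91]
```

```bash
python3 -m jog '[0,-0.0044,0.003,0.0062,-3.4,0,1.9, 0,-0.0044,0.003,0.0062,-3.4,0,1.9, 0,-0.0044,0.003,0.0062,-3.4,0,1.9, 0,-0.0044,0.003,0.0062,-3.4,0,1.9, 0,-0.0044,0.003,0.0062,-3.4,0,1.9, 0,-0.0044,0.003,0.0062,-3.4,0,1.9, 0,0,0,0,0,0,0, 0,0,0,0,0,0,0]'
python3 - <<'E'
from h import *
T=pose();k=np.load("cam.npz");bed=(T@[0,0,.0417,1])[:3]
print("bed err mm",((bed-k["foc"])*1000).round(1),"angle deg",np.degrees(np.arccos(-T[:3,2]@k["z"])))
d,c=shot("side","sF");d2,c2=shot("scene","cF");dw,cw=shot("wrist","wF")
print("side vial",bx("vial",d),"pred mouth/bed/bottom",proj(c,[bed+.095*k["z"],bed,bed-.015*k["z"]]).round(1).tolist())
print("scene vial",bx("vial",d2),proj(c2,[bed+.095*k["z"],bed-.015*k["z"]]).round(1).tolist())
print("side lens",bx("cam_lens",d),proj(c,k["lens"]).round(1)); print("funnel",bx("funnel",d),bx("scoop",d))
def put(cv,im,c0,r0,w,h,s,x,y):
    z=cv2.resize(im[r0:r0+h,c0:c0+w],None,fx=s,fy=s,interpolation=2);cv[y:y+z.shape[0],x:x+z.shape[1]]=z
E
```

```text
t: 34.42
tool_pos: [0.5372, -0.2337, 0.1986]
tool_rot: [2.596, 1.099, 0.246]
contact_force: [0.0, 0.3, -0.8]
opening: 0.0319
bed err mm [1.8 1.5 2.3] angle deg 0.7057175643854908
side vial [([260.0, 141.1, 16.3, 16.0], 0.71), ([284.5, 153.9, 13.0, 26.5], 0.61), ([299.7, 236.4, 9.4, 37.9], 0.61), ([268.5, 239.5, 43.7, 46.3], 0.61)] pred mouth/bed/bottom [[290.9, 141.6], [283.5, 163.5], [282.4, 166.8]]
scene vial [([290.5, 160.0, 10.2, 18.6], 0.59)] [[292.9, 149.0], [288.0, 167.9]]
side lens [([259.6, 141.1, 19.2, 20.0], 0.61)] [[264.2 145.2]]
funnel [([271.7, 224.2, 18.0, 16.2], 0.82), ([253.8, 163.2, 36.2, 71.5], 0.57), ([267.8, 238.2, 41.8, 39.9], 0.34)] [([247.9, 277.1, 63.6, 29.4], 0.87), ([290.9, 327.1, 85.8, 26.5], 0.64), ([271.6, 222.3, 17.9, 15.8], 0.39)]
```

```bash
python3 -m jog '[0,0,0,0.002,0,0,0, 0,0,0,0,0,0,0, 0,0,0,0,0,0,0, 0,0,0,0,0,0,0]'; python3 -c "
from station import ctrl
print(ctrl.finish_job())"
```

```text
t: 35.33
tool_pos: [0.5379, -0.2345, 0.1972]
tool_rot: [2.595, 1.097, 0.247]
contact_force: [-0.4, -0.2, -0.3]
opening: 0.0321
the job is handed in; nothing more can be done
None
```

I completed every step and handed the job in at about 35 s, with the arm still holding the vial in front of the camera. No verdict came back, so what follows rests on my own checks.

- **Balls:** I poured from the silver scoop, leaving the orange look-alike alone. After the funnel came off, the wrist picture showed all five balls in the bottom of the vial. I did not look at the balls again once the vial was lifted.
- **Scoop:** it went back to its old spot, released; the picture afterwards showed it empty. It was still detected there at the end.
- **Funnel:** it hung in the middle socket, let go. From above, its rim was within 1 pixel of where a fully seated funnel should be. In the last side picture I saw it detected there but did not measure it.
- **Vial:** the arm's pose puts the ball bed about 3 mm from the focus point and the axis about 0.7° off square. I then moved it 2 mm closer along the tool's axis and did not recompute. The side and scene pictures agree with the predicted vial position to about 1–2 pixels.
- **Camera aim:** the focus point comes from a fit to my hand-picked pixels (tilt 0.36 rad, residuals of about 2 mm or less). The lens position from that fit matched the side view to within 1 pixel.
- **Left alone:** the arm reported no contact with the camera or the capped vial, but I did not measure their positions again at the end.

The one disagreement was in early estimates of the block's position, which scattered by about 4 mm. I settled that by moving the funnel the known 70 mm between sockets, and a later close view agreed with it.

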